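# Close the storage jars with their own lids

### The arm

A 6-joint arm with a two-finger parallel gripper is mounted at the origin on a cart in front of the work surface, level with it; the furniture and walls round the work are solid. World frame = base frame: x ahead of the robot, y to its left, z up, the work surface at z = 0. Lengths are in m, angles in degrees, forces in N, time in s.
With the tool pointing down it reaches from about 0.225 to 0.875 m from the base axis. Payload 3.4 kg.
Tool frame: the origin (TCP) lies midway between the tips of the shut fingers; the grasp point (between the pads) lies 19 mm behind it (manip.hold_point_z is the distance from the TCP to the grasp point, in m); z points along the fingers, y is the line along which they close (so a half turn about z gives the same grasp; the last joint's range is limited). The gripper opens to 85 mm and grips with 20 to 120 N. Pads are 22 mm wide; open, the fingers measure 114 mm over their backs; the gripper's body (76 mm by 85 mm) begins 54 mm behind the grasp point. The pads swing forward as they close: fully open they stand 13 mm farther back than shut.
Start: joints at [-82.162, 15.808, 86.224, -0, 77.962, -6.933], TCP at [0.147, -0.556, 0.231] pointing down, gripper open.
Joint ranges: [-165.64, 165.64], [-43.16, 119.46], [12.63, 154.43], [-67.54, 247.53], [6.08, 155.33], [-154.97, 154.97]. Speed limits (degrees/s): [147.25, 147.25, 180, 180, 180, 180].

### API

Orientations are given as [roll, pitch, yaw] about the fixed x, y, z axes, in that order (R = Rz(yaw) Ry(pitch) Rx(roll)).
In Python, from workcell import manip gives the robot as it stands. The module is installed in compiled form; this text tells all that it offers.
- The arm moves only by the tool move_arm, never from a script. Its argument "motion" is a list of rows, each an object of numbers: "rx", "ry", "rz": the turn, a rotation vector about the world's x, y, z in rad; "tx", "ty", "tz": the shift along the world's x, y, z in m; "claw": the gripper command: -1 is shut, 1 is fully open, values between are in proportion. A call has exactly 10 rows; each row shifts and turns the commanded pose from where the row before left it; what a row does not reach is not made up. A row lasts 1/10 s, in which the tool goes at most 50 mm and 8.59 degrees, less where a joint would pass 70% of its speed; a pose out of reach is approached as far as the arm can. A call is refused whole if a number of a shift passes 0.05 or a number of a turn 0.15, either way. A call with a gripper value outside its range is refused whole. The fingers move at their own pace and stop on an object; "squeeze" is the grip in N (left out, the last holds). Time passes only in rows, so rows that do not move let the fingers close, or fill a call up. It gives the time, the measured TCP pose, the force, the opening and the grip force at its end, in the units of the state.
- manip.observe(): the state, without advancing time (a new reading comes with each control period).
- manip.capture(name): name is "scene" or "side" or "wrist"; returns (picture, depth): 480x640x3 uint8, red, green, blue; 480x640 float32, m along the optical axis (not along the pixel's ray), 0 where there is no reading.
- manip.get_calibration(name): a dict with "vertical_fov" (degrees; the focal length in pixels is half the picture's height over the tangent of half this angle, whatever the lens; pixels are square), "cx", "cy" (the principal point, pixels), "D" ([k1, k2, p1, p2, k3] as OpenCV has them; the pictures are not rectified), "eye" and "attitude" of the camera in the world. Camera axes: x right, y down, z forward; pixel columns grow to the right and rows downward; lengths in m; the calibration is good to about 2 mm. A picture is of the moment at which its call begins: read the wrist's pose just before it. get_calibration takes no time and is no camera call; for the wrist camera it gives the pose at the moment of the call.
- manip.job_done(): hands the job in; it is judged then, once.
The state is a dict: "clock": time; "joints": joint angles; "dq": joint speeds; "joint_efforts": joint torques, N m; "eef_pos": TCP position; "orientation": TCP orientation; "ft_force": force on the tool from outside, world axes, zero at the start; "ft_torque": the same for the moment, N m; "gripper_width": finger opening in m; "grip_force": force on a finger pad.
Only numpy, scipy, OpenCV 4.12 (cv2) and the standard library are available. Lean on these libraries where they do the work, as an engineer would, in place of code of your own. Each camera call takes 0.05 s, during which the arm holds its last target. There are 200 camera calls.

### The job

Put every wooden lid on the white storage jar it belongs to: small round, large round, small square and large square lid each on the jar of the same shape and size, plug down in the mouth and resting flat on the rim, the square ones squared up with their jars. Leave the jars standing where they are, and leave the egg timer and the mug alone.

Things in the scene. Friction and masses are not known exactly. Their poses are not given: they have to be found in the camera images.
- lid_small_round_centre (a point): Centre of the small round lid, half-way up its 40 mm, z up. Loose, 50 g. Wooden round plate 58 mm across, 6 mm thick (12 to 6 mm below this point); on it a round 22 mm knob, 26 mm tall, to grip; under it a cork plug 8 mm deep, 32 mm across, tapering to 24. Starts lying on its plug, knob up, this point 20 mm above the worktop.
- jar_small_round: The small round jar: open, empty, white ceramic, 52 mm across outside, 55 mm tall, walls 4 mm (mouth 44 mm across); stands loose, 0.3 kg. Origin at the centre of its underside, z up. Lid home: plate on the rim, plug in the mouth with about 6 mm play each side, lid centre 67 mm above this origin.
- lid_small_square_centre (a point): Centre of the small square lid, half-way up its 40 mm, z up, x and y along its sides. Loose, 50 g. Wooden square plate 58 x 58 mm, 6 mm thick (12 to 6 mm below this point); on it a 22 x 22 mm square knob, 26 mm tall, to grip (sides along the lid); under it a cork plug 8 mm deep, 32 x 32 mm, tapering to 26. Starts lying on its plug, knob up, this point 20 mm above the worktop.
- jar_small_square: The small square jar: open, empty, white ceramic, 52 x 52 mm outside, 55 mm tall, walls 4 mm (mouth 44 x 44 mm); stands loose, 0.3 kg. Origin at the centre of its underside, z up, x and y along its sides. Lid home: plate on the rim, plug in the mouth with about 6 mm play each side, lid centre 67 mm above this origin.
- lid_large_round_centre (a point): Centre of the large round lid, half-way up its 40 mm, z up. Loose, 90 g. Wooden round plate 82 mm across, 6 mm thick (12 to 6 mm below this point); on it a round 22 mm knob, 26 mm tall, to grip; under it a cork plug 8 mm deep, 56 mm across, tapering to 48. Starts lying on its plug, knob up, this point 20 mm above the worktop.
- jar_large_round: The large round jar: open, empty, white ceramic, 76 mm across outside, 55 mm tall, walls 4 mm (mouth 68 mm across); stands loose, 0.5 kg. Origin at the centre of its underside, z up. Lid home: plate on the rim, plug in the mouth with about 6 mm play each side, lid centre 67 mm above this origin.
- lid_large_square_centre (a point): Centre of the large square lid, half-way up its 40 mm, z up, x and y along its sides. Loose, 90 g. Wooden square plate 82 x 82 mm, 6 mm thick (12 to 6 mm below this point); on it a 22 x 22 mm square knob, 26 mm tall, to grip (sides along the lid); under it a cork plug 8 mm deep, 56 x 56 mm, tapering to 50. Starts lying on its plug, knob up, this point 20 mm above the worktop.
- jar_large_square: The large square jar: open, empty, white ceramic, 76 x 76 mm outside, 55 mm tall, walls 4 mm (mouth 68 x 68 mm); stands loose, 0.5 kg. Origin at the centre of its underside, z up, x and y along its sides. Lid home: plate on the rim, plug in the mouth with about 6 mm play each side, lid centre 67 mm above this origin.
- timer: Bystander: round kitchen egg timer with a red dial, 61 mm across, 50 mm tall, loose; origin at the centre of its underside.
- mug: Bystander: cream mug with a handle, 78 x 113 x 100 mm tall, loose; origin at the underside, at the middle of its length with the handle.
Not all that is in view belongs to the job. Leave any black look-alike of the jar_small_square alone.

How it is judged:
By the outcome, as a careful person would: the job done as asked, in the order asked, and still so for the second after the job is handed in, with the robot touching nothing.
It also fails if it takes over 88 s, if anything falls off the work surface, if the arm or the gripper's body presses on something with over 40 N, if the wrist force passes 120 N, or if a joint passes its speed limit or range.

## Working session

There is one attempt and no reset: what is moved stays moved. The work goes in short steps, Python scripts to look and compute and a tool call to move; the robot and the scene stay as the last step left them, time stands still between calls to the robot, and variables do not carry over. Pictures are saved under pics/ and viewed, at most 14 in all, crops included, and the job is handed in when it is done.

Besides the shell and the picture viewer there is one more tool, called after "Request:" as name([rows], argument=value, ...), one row to a line, values as JSON. move_arm: Moves the arm, as the interface text tells. Its arguments: {"type":"object","properties":{"motion":{"type":"array","items":{"type":"object","properties":{"rx":{"type":"number"},"ry":{"type":"number"},"rz":{"type":"number"},"tx":{"type":"number"},"ty":{"type":"number"},"tz":{"type":"number"},"claw":{"type":"number"}}}},"squeeze":{"type":"number"}},"required":["motion"]}

```bash
mkdir -p pics
python3 - <<'E'
from workcell import manip
import cv2,numpy as np
print(manip.observe())
for n in ["scene","side","wrist"]:
    c=manip.get_calibration(n);print(n,c)
    p,d=manip.capture(n);np.savez(f"{n}0.npz",p=p,d=d,c=c)
    cv2.imwrite(f"pics/{n}0.png",p[...,::-1])
E
```

```text
{'clock': 0.0, 'joints': array([-8.21622291e+01,  1.58471804e+01,  8.62973541e+01,  5.61948898e-04,
        7.79629334e+01, -6.93219473e+00]), 'dq': array([-0.03320434,  0.05823582, -0.07872036, -0.03589888, -0.00922186,
       -0.00834099]), 'joint_efforts': array([-2.45701805e-03, -4.16780198e+01, -2.45807523e+01, -4.92451654e-04,
        1.11204333e-02,  1.22171312e-05]), 'eef_pos': array([ 0.14651787, -0.55544745,  0.23042928]), 'orientation': array([-1.79893384e+02, -1.35161547e-02,  1.47698353e+01]), 'ft_force': array([-0.6760133 ,  0.35928572,  1.23162192]), 'ft_torque': array([-0.0373336 ,  0.03602885, -0.03311477]), 'grip_force': 0.0, 'gripper_width': 0.08533328979990377}
scene {'vertical_fov': 43.05454839735497, 'cx': 319.41466196424324, 'cy': 237.25993174283164, 'D': array([0.03860077, 0.        , 0.        , 0.        , 0.        ]), 'eye': array([-0.54439283,  1.42997348,  1.03952704]), 'attitude': array([-1.18947852e+02, -3.26556454e-02, -1.46954275e+02])}
side {'vertical_fov': 42.75811744587052, 'cx': 310.2257172473999, 'cy': 241.01085878977483, 'D': array([0.00069897, 0.        , 0.        , 0.        , 0.        ]), 'eye': array([0.46113067, 1.29956823, 1.28967219]), 'attitude': array([-131.70336437,    0.26137282,  179.06376412])}
wrist {'vertical_fov': 63.68907293037927, 'cx': 320.0866140695421, 'cy': 234.38152918972284, 'D': array([-0.07418347,  0.        ,  0.        ,  0.        ,  0.        ]), 'eye': array([ 0.21228456, -0.53930443,  0.37374295]), 'attitude': array([ 1.64254433e+02,  1.47953318e-01, -7.51807771e+01])}
```

View pics/scene0.png

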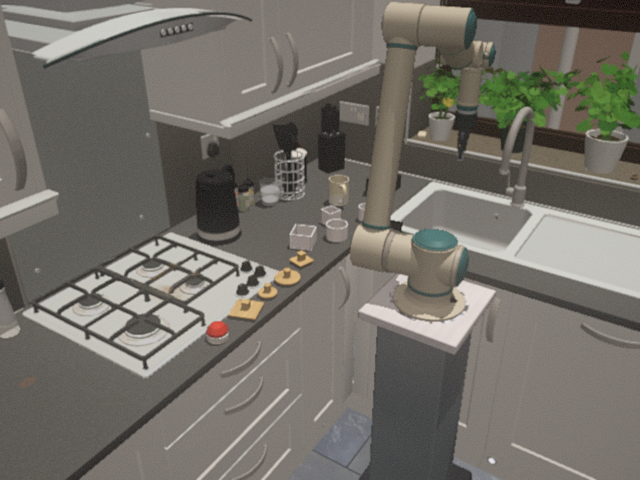

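View pics/side0.png

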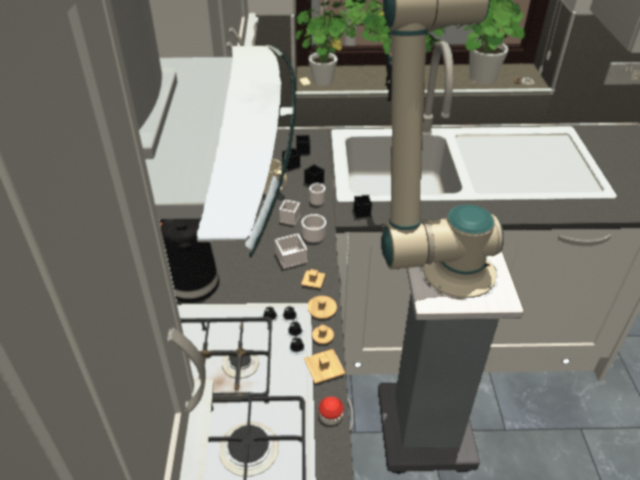

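The side view shows the lids at (313,278) small square, (322,306) large round, (322,334) small round and (324,366) large square. The jars are at (291,250) large square, (314,228) large round, (289,212) small square and (317,194) small round. The timer is at (330,408). I'll localise these with depth.

```bash
cat > h.py <<'E'
import cv2,numpy as np
from scipy.spatial.transform import Rotation as R
def ray(c,uv):
    f=240/np.tan(np.radians(c["vertical_fov"]/2))
    K=np.array([[f,0,c["cx"]],[0,f,c["cy"]],[0,0,1.]])
    n=cv2.undistortPoints(np.array(uv,float).reshape(-1,1,2),K,np.array(c["D"])).reshape(-1,2)
    return np.c_[n,np.ones(len(n))]@R.from_euler("xyz",c["attitude"],degrees=True).as_matrix().T
def onz(c,uv,z):
    r=ray(c,uv);return c["eye"]+r*((z-c["eye"][2])/r[:,2])[:,None]
def cloud(p,d,c,box=(0,0,640,480)):
    u,v=np.meshgrid(np.arange(box[0],box[2]),np.arange(box[1],box[3]));uv=np.c_[u.ravel(),v.ravel()]
    dd=d[uv[:,1],uv[:,0]];k=dd>0
    return c["eye"]+ray(c,uv[k])*dd[k,None],uv[k]
def load(n):
    a=np.load(n,allow_pickle=True);return a["p"],a["d"],a["c"].item()
E
python3 - <<'E'
from h import *
np.set_printoptions(precision=3,suppress=True)
p,d,c=load("side0.npz")
for n,uv,z in [("Lss",(313,275),.04),("Llr",(322,303),.04),("Lsr",(322,331),.04),("Lls",(324,362),.04),
 ("Jls",(291,243),.055),("Jlr",(314,222),.055),("Jss",(289,207),.055),("Jsr",(317,189),.055),("tim",(330,405),.04)]:
    print(n,onz(c,[uv],z)[0],d[uv[1],uv[0]],c["eye"]+ray(c,[uv])[0]*d[uv[1],uv[0]])
# top-down map at 1mm/px from both cameras
p,d,c=load("side0.npz");X,uv=cloud(p,d,c)
k=(X[:,0]>.2)&(X[:,0]<.9)&(X[:,1]>-.6)&(X[:,1]<.5)&(X[:,2]>-.02)&(X[:,2]<.2)
print(k.sum())
big=cv2.resize(p[170:430,230:380],None,fx=2.3,fy=2.3,interpolation=cv2.INTER_CUBIC)
q,d2,c2=load("scene0.npz")
b2=cv2.resize(q[170:350,190:390],None,fx=2.2,fy=2.2,interpolation=cv2.INTER_CUBIC)
im=np.zeros((598,345+440,3),np.uint8);im[:,:345]=big[:598];im[:396,345:]=b2
cv2.imwrite("pics/crop.png",im[...,::-1])
E
```

```text
Lss [0.438 0.045 0.04 ] 1.768804 [0.438 0.044 0.04 ]
Llr [0.416 0.154 0.04 ] 1.6891907 [0.416 0.153 0.038]
Lsr [0.419 0.254 0.04 ] 1.6100751 [0.419 0.255 0.042]
Lls [0.417 0.354 0.04 ] 1.5320264 [0.417 0.357 0.045]
Jls [ 0.502 -0.078  0.055] 1.8881483 [ 0.503 -0.107  0.029]
Jlr [ 0.431 -0.175  0.055] 1.9693807 [ 0.43  -0.211  0.025]
Jss [ 0.51  -0.252  0.055] 2.0112026 [ 0.511 -0.277  0.035]
Jsr [ 0.417 -0.347  0.055] 2.0851345 [ 0.416 -0.374  0.034]
tim [0.407 0.479 0.04 ] 1.4292238 [0.407 0.488 0.053]
35630
```

View pics/crop.png

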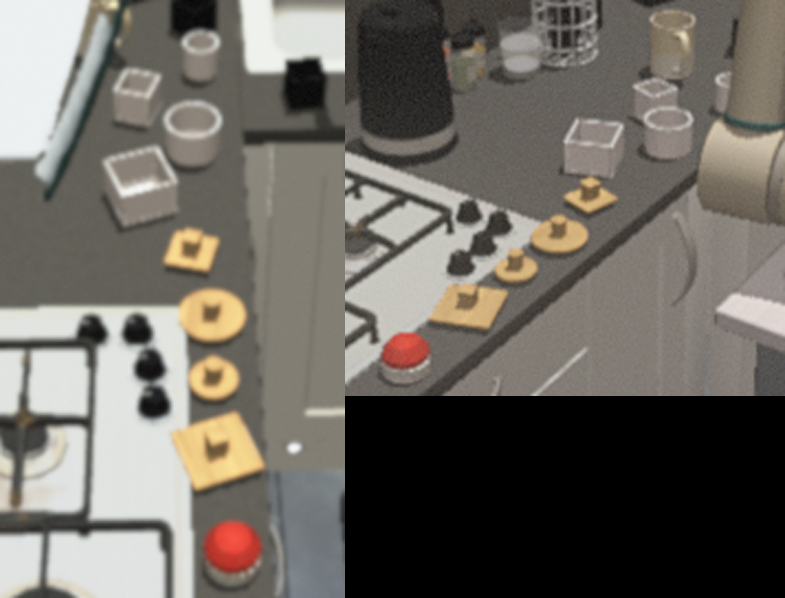

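All eight sit where they should, and their heights match. I'm moving above the jars for a close look.

Request:
move_arm([
  {"tx": 0.025, "ty": 0.036, "tz": 0.012, "claw": 0},
  {"tx": 0.025, "ty": 0.036, "tz": 0.012, "claw": 0},
  {"tx": 0.025, "ty": 0.036, "tz": 0.012, "claw": 0},
  {"tx": 0.025, "ty": 0.036, "tz": 0.012, "claw": 0},
  {"tx": 0.025, "ty": 0.036, "tz": 0.012, "claw": 0},
  {"tx": 0.025, "ty": 0.036, "tz": 0.012, "claw": 0},
  {"tx": 0.025, "ty": 0.036, "tz": 0.012, "claw": 0},
  {"tx": 0.025, "ty": 0.036, "tz": 0.012, "claw": 0},
  {"tx": 0.025, "ty": 0.036, "tz": 0.012, "claw": 0},
  {"claw": 0},
])

```text
$.motion[0]: bad value
```

```bash
cat > snap.py <<'E'
import sys
from workcell import manip
import cv2,numpy as np
n=sys.argv[1];cam=sys.argv[2] if len(sys.argv)>2 else "wrist"
o=manip.observe();c=manip.get_calibration(cam);p,d=manip.capture(cam)
np.savez(n+".npz",p=p,d=d,c=c);cv2.imwrite(f"pics/{n}.png",p[...,::-1])
np.set_printoptions(precision=4,suppress=True)
print(o["clock"],o["eef_pos"],o["orientation"],o["joints"],o["ft_force"],o["gripper_width"])
E
python3 snap.py w1; ls pics
```

```text
0.15 [ 0.1465 -0.5556  0.2306] [-179.9199   -0.0095   14.7703] [-82.1631  15.8402  86.2796  -0.0003  77.9608  -6.9334] [ 1.1906 -0.114  -1.2145] 0.0851875802716369
crop.png
scene0.png
side0.png
w1.png
wrist0.png
```

View pics/w1.png

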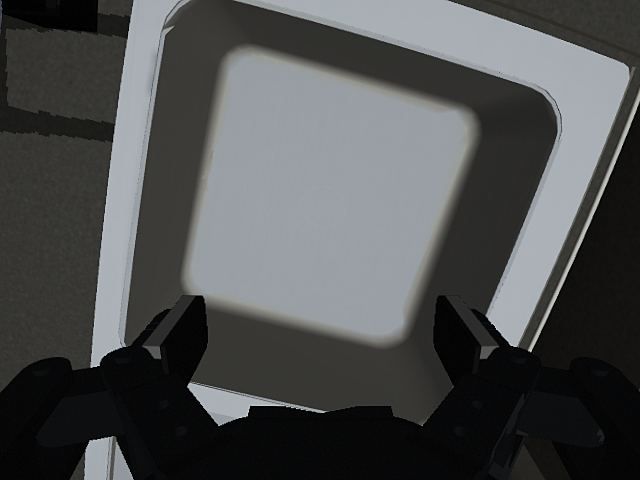

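The move was refused, so this picture only shows the sink with the fingers at the bottom. Every row probably needs all seven numbers.

Request:
move_arm([
  {"rx": 0, "ry": 0, "rz": 0, "tx": 0.025, "ty": 0.036, "tz": 0.012, "claw": 0},
  {"rx": 0, "ry": 0, "rz": 0, "tx": 0.025, "ty": 0.036, "tz": 0.012, "claw": 0},
  {"rx": 0, "ry": 0, "rz": 0, "tx": 0.025, "ty": 0.036, "tz": 0.012, "claw": 0},
  {"rx": 0, "ry": 0, "rz": 0, "tx": 0.025, "ty": 0.036, "tz": 0.012, "claw": 0},
  {"rx": 0, "ry": 0, "rz": 0, "tx": 0.025, "ty": 0.036, "tz": 0.012, "claw": 0},
  {"rx": 0, "ry": 0, "rz": 0, "tx": 0.025, "ty": 0.036, "tz": 0.012, "claw": 0},
  {"rx": 0, "ry": 0, "rz": 0, "tx": 0.025, "ty": 0.036, "tz": 0.012, "claw": 0},
  {"rx": 0, "ry": 0, "rz": 0, "tx": 0.025, "ty": 0.036, "tz": 0.012, "claw": 0},
  {"rx": 0, "ry": 0, "rz": 0, "tx": 0.025, "ty": 0.036, "tz": 0.012, "claw": 0},
  {"rx": 0, "ry": 0, "rz": 0, "tx": 0, "ty": 0, "tz": 0, "claw": 0},
], squeeze=40)

```text
clock: 1.2
eef_pos: [0.3744, -0.2281, 0.3411]
orientation: [179.9, -0.3, 15.2]
ft_force: [0.4, 0.3, 0.1]
gripper_width: 0.0425
grip_force: 0.0
```

```bash
python3 snap.py w2
```

```text
1.2 [ 0.3744 -0.2281  0.3411] [179.9423  -0.2544  15.1843] [-40.6125   0.9546  89.1013   0.178   89.7534  34.2028] [0.3518 0.2851 0.0797] 0.04249433825556915
```

View pics/w2.png

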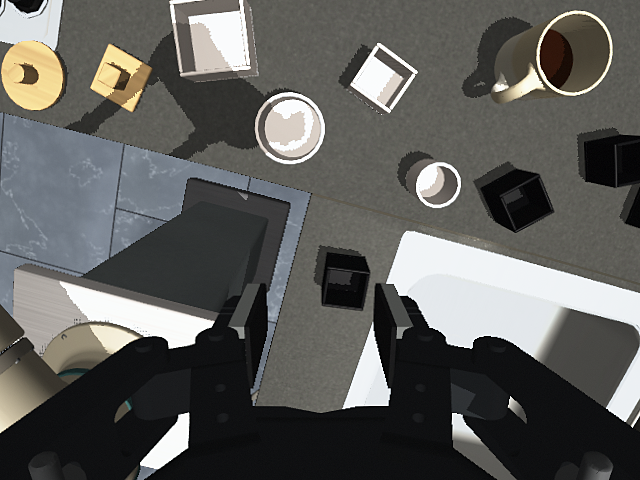

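The wrist view shows the jars: large square (212,38), large round (290,127), small square (383,76) and small round (434,184). The black look-alikes are at (345,280) and (516,200), and the mug is at (560,55). I'll fit the rims from depth at the 55 mm height.

```bash
cat > fit.py <<'E'
from h import *
import sys
def fit(name,z0,z1,seeds,r=.065,ztrue=None):
    p,d,c=load(name+".npz");X,uv=cloud(p,d,c)
    for n,(x,y) in seeds.items():
        k=(X[:,2]>z0)&(X[:,2]<z1)&(np.hypot(X[:,0]-x,X[:,1]-y)<r)
        if ztrue:Q=onz(c,uv[k],ztrue)[:,:2]
        else:Q=X[k][:,:2]
        if len(Q)<20:print(n,"few",len(Q));continue
        (cx,cy),(w,h),a=cv2.minAreaRect((Q*1000).astype(np.float32))
        (ex,ey),er=cv2.minEnclosingCircle((Q*1000).astype(np.float32))
        print(n,len(Q),"rect c %.1f %.1f size %.1f %.1f ang %.1f"%(cx,cy,w,h,a%90),"circ %.1f %.1f D %.1f"%(ex,ey,2*er),"z %.4f"%np.median(X[k][:,2]))
E
python3 - <<'E'
from fit import *
fit("w2",.049,.062,dict(Jls=(.502,-.078),Jlr=(.431,-.175),Jss=(.51,-.252),Jsr=(.417,-.347)),.06,.055)
fit("w2",.006,.02,dict(Lss=(.438,.045),Llr=(.416,.154)),.06,.014)
fit("side0",.004,.02,dict(Lss=(.438,.045),Llr=(.416,.154),Lsr=(.419,.254),Lls=(.417,.354)),.062,.014)
E
```

```text
Jls 1168 rect c 500.9 -76.6 size 76.9 77.2 ang 20.0 circ 501.0 -76.7 D 107.3 z 0.0550
Jlr 873 rect c 430.2 -178.9 size 74.7 75.6 ang 15.1 circ 430.1 -179.2 D 76.1 z 0.0552
Jss 818 rect c 506.3 -261.9 size 52.4 52.9 ang 71.5 circ 506.1 -262.1 D 72.0 z 0.0551
Jsr 583 rect c 414.7 -354.2 size 52.3 50.5 ang 62.1 circ 414.9 -354.0 D 53.0 z 0.0551
Lss 1982 rect c 438.5 49.9 size 106.0 64.3 ang 82.1 circ 435.8 48.5 D 113.7 z 0.0147
Llr 3642 rect c 420.9 141.0 size 95.9 84.5 ang 11.0 circ 424.2 146.9 D 108.0 z 0.0146
Lss 265 rect c 432.3 47.3 size 106.1 113.4 ang 40.4 circ 438.2 53.1 D 122.8 z 0.0122
Llr 574 rect c 419.1 158.4 size 114.0 114.3 ang 78.3 circ 415.9 161.0 D 123.6 z 0.0122
Lsr 546 rect c 419.4 260.6 size 114.2 115.8 ang 11.8 circ 420.4 259.4 D 122.1 z 0.0105
Lls 895 rect c 422.1 357.7 size 111.1 122.4 ang 0.6 circ 417.9 355.7 D 126.5 z 0.0126
```

Request:
move_arm([
  {"rx": 0, "ry": 0, "rz": 0, "tx": -0.003, "ty": 0.045, "tz": 0.003, "claw": 0},
  {"rx": 0, "ry": 0, "rz": 0, "tx": -0.003, "ty": 0.045, "tz": 0.003, "claw": 0},
  {"rx": 0, "ry": 0, "rz": 0, "tx": -0.003, "ty": 0.045, "tz": 0.003, "claw": 0},
  {"rx": 0, "ry": 0, "rz": 0, "tx": -0.003, "ty": 0.045, "tz": 0.003, "claw": 0},
  {"rx": 0, "ry": 0, "rz": 0, "tx": -0.003, "ty": 0.045, "tz": 0.003, "claw": 0},
  {"rx": 0, "ry": 0, "rz": 0, "tx": -0.003, "ty": 0.045, "tz": 0.003, "claw": 0},
  {"rx": 0, "ry": 0, "rz": 0, "tx": -0.003, "ty": 0.045, "tz": 0.003, "claw": 0},
  {"rx": 0, "ry": 0, "rz": 0, "tx": -0.003, "ty": 0.045, "tz": 0.003, "claw": 0},
  {"rx": 0, "ry": 0, "rz": 0, "tx": -0.003, "ty": 0.045, "tz": 0.003, "claw": 0},
  {"rx": 0, "ry": 0, "rz": 0, "tx": 0, "ty": 0, "tz": 0, "claw": 0},
])

```text
clock: 2.25
eef_pos: [0.344, 0.1768, 0.366]
orientation: [-179.9, 0.0, 15.2]
ft_force: [0.2, -0.3, -0.7]
gripper_width: 0.0425
grip_force: 0.0
```

```bash
python3 snap.py w3
python3 - <<'E'
from fit import *
S=dict(Lss=(.438,.045),Llr=(.416,.154),Lsr=(.419,.254),Lls=(.417,.354))
fit("w3",.0075,.02,S,.058,.014)
fit("w3",.032,.048,S,.03,.04)
E
```

```text
2.25 [0.344  0.1768 0.366 ] [-179.8653    0.0093   15.1893] [16.737  -3.9692 90.4594  0.1352 93.5154 91.556 ] [ 0.1827 -0.2852 -0.6881] 0.04248016523036852
Lss 1695 rect c 435.4 31.9 size 59.0 58.4 ang 74.6 circ 435.3 31.5 D 79.4 z 0.0144
Llr 3524 rect c 426.7 150.1 size 109.2 91.4 ang 55.5 circ 418.7 156.1 D 111.5 z 0.0144
Lsr 2695 rect c 431.4 258.0 size 90.1 108.4 ang 0.5 circ 420.3 255.1 D 115.8 z 0.0141
Lls 4266 rect c 423.0 342.5 size 98.7 90.3 ang 20.3 circ 418.0 352.1 D 113.6 z 0.0146
Lss 372 rect c 435.9 32.6 size 24.2 23.0 ang 74.5 circ 435.9 33.1 D 31.0 z 0.0401
Llr 258 rect c 413.6 142.2 size 19.7 21.4 ang 15.5 circ 413.9 142.1 D 21.9 z 0.0403
Lsr 285 rect c 414.7 240.1 size 20.3 21.1 ang 14.9 circ 414.9 240.4 D 22.1 z 0.0406
Lls 405 rect c 414.4 340.9 size 22.5 24.9 ang 18.6 circ 414.4 341.3 D 30.5 z 0.0405
```

View pics/w3.png

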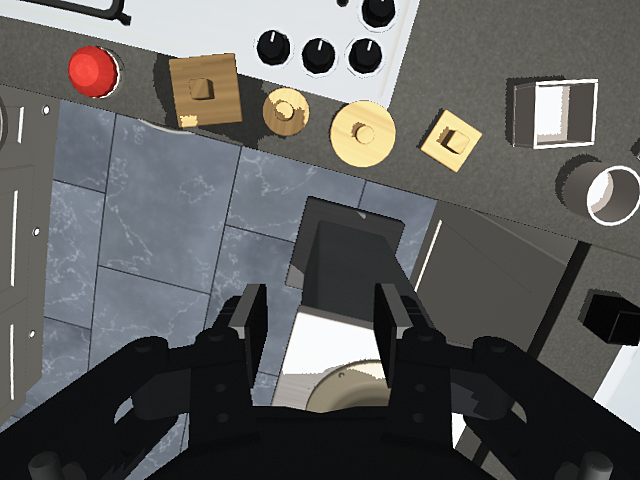

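The wrist view shows the lids: large square (203,90), small round (286,110), large round (363,132) and small square (451,140). The timer is at (95,70). Knob positions fit well, so I'll refine the plates with a wood-colour mask.

Run:
```python
from h import *
p,d,c=load("w3.npz");X,uv=cloud(p,d,c)
hsv=cv2.cvtColor(p,cv2.COLOR_RGB2HSV)[uv[:,1],uv[:,0]]
for n,(x,y),r in [("Lss",(.436,.033),.045),("Llr",(.4138,.142),.05),("Lsr",(.4148,.240),.04),("Lls",(.4144,.341),.062)]:
    k=(hsv[:,1]>70)&(hsv[:,0]<32)&(hsv[:,0]>8)&(X[:,2]>.009)&(X[:,2]<.019)&(np.hypot(X[:,0]-x,X[:,1]-y)<r)
    Q=onz(c,uv[k],.014)[:,:2]*1000
    print(n,k.sum(),cv2.minAreaRect(Q.astype(np.float32)),cv2.minEnclosingCircle(Q.astype(np.float32)))
```

```text
Lss 1656 ((435.61370849609375, 31.691722869873047), (58.63799285888672, 57.98468780517578), 74.63359832763672) ((435.3055725097656, 31.457761764526367), 39.683353424072266)
Llr 3098 ((414.0062561035156, 140.7297821044922), (79.30779266357422, 80.02786254882812), 15.548746109008789) ((414.07843017578125, 141.32923889160156), 40.825294494628906)
Lsr 1448 ((414.7496643066406, 240.0319061279297), (56.15428161621094, 56.770538330078125), 13.349220275878906) ((414.7599182128906, 240.67396545410156), 29.07396697998047)
Lls 4072 ((414.1383361816406, 341.9721984863281), (81.80374145507812, 82.74429321289062), 19.76795196533203) ((414.2169494628906, 342.3392333984375), 56.49916458129883)
```

Request:
move_arm([
  {"rx": 0, "ry": 0, "rz": 0, "tx": 0.01, "ty": 0.009, "tz": -0.038, "claw": 0},
  {"rx": 0, "ry": 0, "rz": 0, "tx": 0.01, "ty": 0.009, "tz": -0.038, "claw": 0},
  {"rx": 0, "ry": 0, "rz": 0, "tx": 0.01, "ty": 0.009, "tz": -0.038, "claw": 0},
  {"rx": 0, "ry": 0, "rz": 0, "tx": 0.01, "ty": 0.009, "tz": -0.038, "claw": 0},
  {"rx": 0, "ry": 0, "rz": 0, "tx": 0.01, "ty": 0.009, "tz": -0.038, "claw": 0},
  {"rx": 0, "ry": 0, "rz": 0, "tx": 0.01, "ty": 0.009, "tz": -0.038, "claw": 0},
  {"rx": 0, "ry": 0, "rz": 0, "tx": 0.011, "ty": 0.0095, "tz": -0.038, "claw": 0},
  {"rx": 0, "ry": 0, "rz": 0, "tx": 0, "ty": 0, "tz": 0, "claw": 0},
  {"rx": 0, "ry": 0, "rz": 0, "tx": 0, "ty": 0, "tz": 0, "claw": 0},
  {"rx": 0, "ry": 0, "rz": 0, "tx": 0, "ty": 0, "tz": 0, "claw": 0},
])

```text
clock: 3.3
eef_pos: [0.4166, 0.2354, 0.1017]
orientation: [180.0, -0.1, 14.7]
ft_force: [0.2, -0.6, -0.3]
gripper_width: 0.0425
grip_force: 0.0
```

```bash
python3 snap.py w4
python3 - <<'E'
from fit import *
fit("w4",.034,.046,dict(Lsr=(.4148,.240)),.02,.04)
E
```

```text
3.3 [0.4166 0.2354 0.1017] [179.9813  -0.1157  14.6772] [ 21.1531  14.1202 109.1007  -0.0378  56.6662  96.4967] [ 0.164  -0.5522 -0.327 ] 0.042536583476840875
Lsr 1164 rect c 416.1 240.7 size 22.3 20.7 ang 14.8 circ 415.9 240.4 D 22.8 z 0.0405
```

View pics/w4.png

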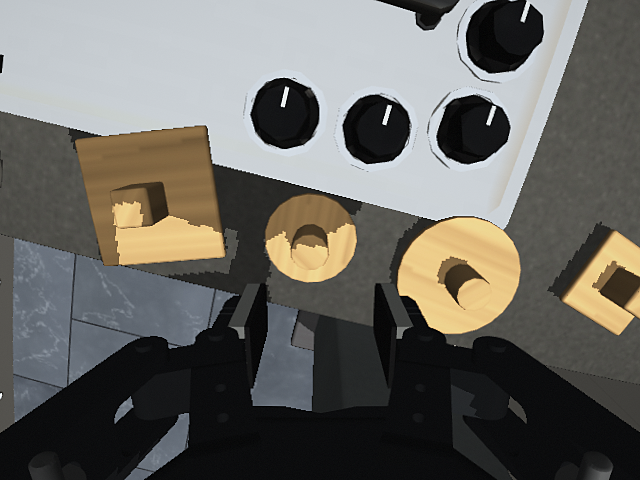

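The knob sits between the fingers and is 5 mm off in y. I'm descending and gripping.

Request:
move_arm([
  {"rx": 0, "ry": 0, "rz": 0, "tx": -0.001, "ty": 0.005, "tz": -0.022, "claw": 0},
  {"rx": 0, "ry": 0, "rz": 0, "tx": 0, "ty": 0, "tz": -0.03, "claw": 0},
  {"rx": 0, "ry": 0, "rz": 0, "tx": 0, "ty": 0, "tz": -0.02, "claw": 0},
  {"rx": 0, "ry": 0, "rz": 0, "tx": 0, "ty": 0, "tz": -0.01, "claw": 0},
  {"rx": 0, "ry": 0, "rz": 0, "tx": 0, "ty": 0, "tz": 0, "claw": 0},
  {"rx": 0, "ry": 0, "rz": 0, "tx": 0, "ty": 0, "tz": 0, "claw": -1},
  {"rx": 0, "ry": 0, "rz": 0, "tx": 0, "ty": 0, "tz": 0, "claw": -1},
  {"rx": 0, "ry": 0, "rz": 0, "tx": 0, "ty": 0, "tz": 0, "claw": -1},
  {"rx": 0, "ry": 0, "rz": 0, "tx": 0, "ty": 0, "tz": 0, "claw": -1},
  {"rx": 0, "ry": 0, "rz": 0, "tx": 0, "ty": 0, "tz": 0, "claw": -1},
], squeeze=40)

```text
clock: 4.35
eef_pos: [0.4158, 0.2418, 0.0198]
orientation: [-180.0, -0.2, 14.8]
ft_force: [0.1, -0.5, 6.9]
gripper_width: 0.0202
grip_force: 39.3
```

Request:
move_arm([
  {"rx": 0, "ry": 0, "rz": 0, "tx": 0, "ty": 0, "tz": 0.03, "claw": -1},
  {"rx": 0, "ry": 0, "rz": 0, "tx": 0, "ty": 0, "tz": 0.04, "claw": -1},
  {"rx": 0, "ry": 0, "rz": 0, "tx": 0, "ty": 0, "tz": 0.04, "claw": -1},
  {"rx": 0, "ry": 0, "rz": 0, "tx": 0, "ty": -0.03, "tz": 0.03, "claw": -1},
  {"rx": 0, "ry": 0, "rz": 0, "tx": 0, "ty": -0.04, "tz": 0, "claw": -1},
  {"rx": 0, "ry": 0, "rz": 0, "tx": 0, "ty": -0.045, "tz": 0, "claw": -1},
  {"rx": 0, "ry": 0, "rz": 0, "tx": 0, "ty": -0.045, "tz": 0, "claw": -1},
  {"rx": 0, "ry": 0, "rz": 0, "tx": 0, "ty": -0.045, "tz": 0, "claw": -1},
  {"rx": 0, "ry": 0, "rz": 0, "tx": 0, "ty": -0.045, "tz": 0, "claw": -1},
  {"rx": 0, "ry": 0, "rz": 0, "tx": 0, "ty": -0.045, "tz": 0, "claw": -1},
])

```text
clock: 5.35
eef_pos: [0.4143, -0.0552, 0.1589]
orientation: [180.0, -0.1, 14.8]
ft_force: [0.7, -0.3, 0.5]
gripper_width: 0.0205
grip_force: 39.5
```

Request:
move_arm([
  {"rx": 0, "ry": 0, "rz": 0, "tx": 0, "ty": -0.045, "tz": 0, "claw": -1},
  {"rx": 0, "ry": 0, "rz": 0, "tx": 0, "ty": -0.045, "tz": 0, "claw": -1},
  {"rx": 0, "ry": 0, "rz": 0, "tx": 0, "ty": -0.045, "tz": 0, "claw": -1},
  {"rx": 0, "ry": 0, "rz": 0, "tx": 0, "ty": -0.045, "tz": 0, "claw": -1},
  {"rx": 0, "ry": 0, "rz": 0, "tx": 0, "ty": -0.04, "tz": 0, "claw": -1},
  {"rx": 0, "ry": 0, "rz": 0, "tx": 0, "ty": -0.03, "tz": 0, "claw": -1},
  {"rx": 0, "ry": 0, "rz": 0, "tx": 0, "ty": -0.006, "tz": 0, "claw": -1},
  {"rx": 0, "ry": 0, "rz": 0, "tx": 0, "ty": 0, "tz": 0, "claw": -1},
  {"rx": 0, "ry": 0, "rz": 0, "tx": 0, "ty": 0, "tz": 0, "claw": -1},
  {"rx": 0, "ry": 0, "rz": 0, "tx": 0, "ty": 0, "tz": 0, "claw": -1},
])

```text
clock: 6.35
eef_pos: [0.4144, -0.3079, 0.1584]
orientation: [-180.0, 0.0, 14.8]
ft_force: [-0.9, 0.4, -0.4]
gripper_width: 0.0203
grip_force: 39.5
```

```bash
python3 snap.py w5
python3 - <<'E'
from fit import *
fit("w5",.049,.062,dict(Jsr=(.415,-.354)),.04,.055)
E
```

```text
6.35 [ 0.4144 -0.3079  0.1584] [-179.9525    0.0029   14.8454] [-44.3494  13.8699  99.9368   0.0239  66.2356  30.7955] [-0.9313  0.4048 -0.3554] 0.020307862819467778
Jsr 1146 rect c 419.7 -358.7 size 52.7 39.2 ang 50.6 circ 415.1 -354.6 D 53.3 z 0.0551
```

View pics/w5.png

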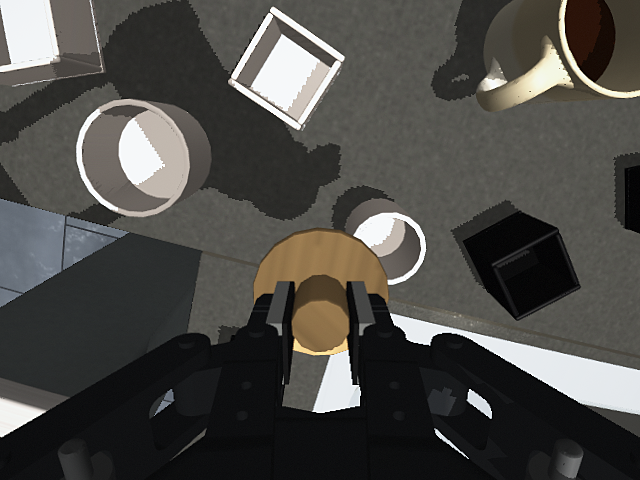

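The lid is held level. The jar is at (390,245) in the picture, 46 mm further in -y. I'm moving above it and lowering to just over the rim.

Request:
move_arm([
  {"rx": 0, "ry": 0, "rz": 0, "tx": 0, "ty": -0.02, "tz": 0, "claw": -1},
  {"rx": 0, "ry": 0, "rz": 0, "tx": 0, "ty": -0.02, "tz": 0, "claw": -1},
  {"rx": 0, "ry": 0, "rz": 0, "tx": 0, "ty": -0.007, "tz": -0.015, "claw": -1},
  {"rx": 0, "ry": 0, "rz": 0, "tx": 0, "ty": 0, "tz": -0.025, "claw": -1},
  {"rx": 0, "ry": 0, "rz": 0, "tx": 0, "ty": 0, "tz": -0.02, "claw": -1},
  {"rx": 0, "ry": 0, "rz": 0, "tx": 0, "ty": 0, "tz": -0.01, "claw": -1},
  {"rx": 0, "ry": 0, "rz": 0, "tx": 0, "ty": 0, "tz": 0, "claw": -1},
  {"rx": 0, "ry": 0, "rz": 0, "tx": 0, "ty": 0, "tz": 0, "claw": -1},
  {"rx": 0, "ry": 0, "rz": 0, "tx": 0, "ty": 0, "tz": 0, "claw": -1},
  {"rx": 0, "ry": 0, "rz": 0, "tx": 0, "ty": 0, "tz": 0, "claw": -1},
])

```text
clock: 7.4
eef_pos: [0.4152, -0.3572, 0.0894]
orientation: [179.9, -0.1, 14.8]
ft_force: [1.0, 0.3, -0.8]
gripper_width: 0.0204
grip_force: 39.5
```

Request:
move_arm([
  {"rx": 0, "ry": 0, "rz": 0, "tx": 0, "ty": 0.0025, "tz": 0, "claw": -1},
  {"rx": 0, "ry": 0, "rz": 0, "tx": 0, "ty": 0, "tz": -0.008, "claw": -1},
  {"rx": 0, "ry": 0, "rz": 0, "tx": 0, "ty": 0, "tz": -0.008, "claw": -1},
  {"rx": 0, "ry": 0, "rz": 0, "tx": 0, "ty": 0, "tz": -0.005, "claw": -1},
  {"rx": 0, "ry": 0, "rz": 0, "tx": 0, "ty": 0, "tz": 0, "claw": -1},
  {"rx": 0, "ry": 0, "rz": 0, "tx": 0, "ty": 0, "tz": 0, "claw": -1},
  {"rx": 0, "ry": 0, "rz": 0, "tx": 0, "ty": 0, "tz": 0, "claw": 0},
  {"rx": 0, "ry": 0, "rz": 0, "tx": 0, "ty": 0, "tz": 0, "claw": 0},
  {"rx": 0, "ry": 0, "rz": 0, "tx": 0, "ty": 0, "tz": 0, "claw": 0},
  {"rx": 0, "ry": 0, "rz": 0, "tx": 0, "ty": 0, "tz": 0, "claw": 0},
])

```text
clock: 8.4
eef_pos: [0.4146, -0.3541, 0.0673]
orientation: [180.0, 0.0, 14.8]
ft_force: [0.1, 1.1, -0.9]
gripper_width: 0.0426
grip_force: 0.0
```

Request:
move_arm([
  {"rx": 0, "ry": 0, "rz": 0, "tx": 0, "ty": 0, "tz": 0.02, "claw": 0},
  {"rx": 0, "ry": 0, "rz": 0, "tx": 0, "ty": 0, "tz": 0.04, "claw": 0},
  {"rx": 0, "ry": 0, "rz": 0, "tx": 0, "ty": 0, "tz": 0.04, "claw": 0},
  {"rx": 0, "ry": 0, "rz": 0, "tx": 0, "ty": 0, "tz": 0, "claw": 0},
  {"rx": 0, "ry": 0, "rz": 0, "tx": 0, "ty": 0, "tz": 0, "claw": 0},
  {"rx": 0, "ry": 0, "rz": 0, "tx": 0, "ty": 0.035, "tz": 0, "claw": 0},
  {"rx": 0, "ry": 0, "rz": 0, "tx": 0, "ty": 0.045, "tz": 0, "claw": 0},
  {"rx": 0, "ry": 0, "rz": 0, "tx": 0, "ty": 0.045, "tz": 0, "claw": 0},
  {"rx": 0, "ry": 0, "rz": 0, "tx": 0, "ty": 0.045, "tz": 0, "claw": 0},
  {"rx": 0, "ry": 0, "rz": 0, "tx": 0, "ty": 0.045, "tz": 0, "claw": 0},
])

```text
clock: 9.4
eef_pos: [0.4131, -0.1368, 0.1656]
orientation: [-179.9, 0.1, 14.7]
ft_force: [0.9, 0.6, 0.1]
gripper_width: 0.043
grip_force: 0.0
```

```bash
python3 snap.py w6 side
python3 - <<'E'
from fit import *
fit("side0",.075,.1,dict(Jsr=(.415,-.354)),.04)
fit("w6",.078,.1,dict(Jsr=(.415,-.354)),.04,.087)
fit("w6",.056,.066,dict(Jsr=(.415,-.354)),.04,.061)
E
```

```text
9.4 [ 0.4131 -0.1368  0.1656] [-179.8528    0.1444   14.7167] [-27.5103   6.7769 108.1152   0.0131  65.3138  47.7677] [0.9067 0.6002 0.1396] 0.042979069821363
Jsr few 0Traceback (most recent call last):
  File "<stdin>", line 3, in <module>
  File "fit.py", line 7, in fit
    if ztrue:Q=onz(c,uv[k],ztrue)[:,:2]
               ~~~^^^^^^^^^^^^^^^
  File "h.py", line 9, in onz
    r=ray(c,uv);return c["eye"]+r*((z-c["eye"][2])/r[:,2])[:,None]
  File "h.py", line 6, in ray
    n=cv2.undistortPoints(np.array(uv,float).reshape(-1,1,2),K,np.array(c["D"])).reshape(-1,2)
      ~~~~~~~~~~~~~~~~~~~^^^^^^^^^^^^^^^^^^^^^^^^^^^^^^^^^^^^^^^^^^^^^^^^^^^^^^^
cv2.error: OpenCV(4.12.0) /io/opencv/modules/calib3d/src/undistort.dispatch.cpp:347: error: (-215:Assertion failed) CV_IS_MAT(_src) && CV_IS_MAT(_dst) && (_src->rows == 1 || _src->cols == 1) && (_dst->rows == 1 || _dst->cols == 1) && _src->cols + _src->rows - 1 == _dst->rows + _dst->cols - 1 && (CV_MAT_TYPE(_src->type) == CV_32FC2 || CV_MAT_TYPE(_src->type) == CV_64FC2) && (CV_MAT_TYPE(_dst->type) == CV_32FC2 || CV_MAT_TYPE(_dst->type) == CV_64FC2) in function 'cvUndistortPointsInternal'
```

Request:
move_arm([
  {"rx": 0, "ry": 0, "rz": 0, "tx": 0, "ty": 0.045, "tz": 0, "claw": 0},
  {"rx": 0, "ry": 0, "rz": 0, "tx": 0, "ty": 0.045, "tz": 0, "claw": 0},
  {"rx": 0, "ry": 0, "rz": 0, "tx": 0, "ty": 0.045, "tz": 0, "claw": 0},
  {"rx": 0, "ry": 0, "rz": 0, "tx": 0, "ty": 0.045, "tz": 0, "claw": 0},
  {"rx": 0, "ry": 0, "rz": 0, "tx": 0, "ty": 0.045, "tz": 0, "claw": 0},
  {"rx": 0, "ry": 0, "rz": 0, "tx": 0, "ty": 0.035, "tz": 0, "claw": 0},
  {"rx": 0, "ry": 0, "rz": 0, "tx": 0, "ty": 0.02, "tz": -0.02, "claw": 0},
  {"rx": 0, "ry": 0, "rz": 0, "tx": 0, "ty": 0, "tz": -0.04, "claw": 0},
  {"rx": 0, "ry": 0, "rz": 0, "tx": 0, "ty": 0, "tz": -0.03, "claw": 0},
  {"rx": 0, "ry": 0, "rz": 0, "tx": 0, "ty": 0, "tz": 0, "claw": 0},
])

```text
clock: 10.45
eef_pos: [0.4098, 0.1403, 0.073]
orientation: [-179.9, 0.7, 14.8]
ft_force: [-0.5, -0.2, -0.4]
gripper_width: 0.0426
grip_force: 0.0
```

Request:
move_arm([
  {"rx": 0, "ry": 0, "rz": 0, "tx": 0.004, "ty": 0.001, "tz": 0, "claw": 0},
  {"rx": 0, "ry": 0, "rz": 0, "tx": 0, "ty": 0, "tz": -0.025, "claw": 0},
  {"rx": 0, "ry": 0, "rz": 0, "tx": 0, "ty": 0, "tz": -0.02, "claw": 0},
  {"rx": 0, "ry": 0, "rz": 0, "tx": 0, "ty": 0, "tz": -0.008, "claw": 0},
  {"rx": 0, "ry": 0, "rz": 0, "tx": 0, "ty": 0, "tz": 0, "claw": 0},
  {"rx": 0, "ry": 0, "rz": 0, "tx": 0, "ty": 0, "tz": 0, "claw": -1},
  {"rx": 0, "ry": 0, "rz": 0, "tx": 0, "ty": 0, "tz": 0, "claw": -1},
  {"rx": 0, "ry": 0, "rz": 0, "tx": 0, "ty": 0, "tz": 0, "claw": -1},
  {"rx": 0, "ry": 0, "rz": 0, "tx": 0, "ty": 0, "tz": 0, "claw": -1},
  {"rx": 0, "ry": 0, "rz": 0, "tx": 0, "ty": 0, "tz": 0, "claw": -1},
])

```text
clock: 11.45
eef_pos: [0.4199, 0.1421, 0.0256]
orientation: [180.0, -0.2, 14.8]
ft_force: [-0.2, -0.9, 6.5]
gripper_width: 0.0204
grip_force: 39.3
```

Request:
move_arm([
  {"rx": 0, "ry": 0, "rz": 0, "tx": 0, "ty": 0, "tz": 0.03, "claw": -1},
  {"rx": 0, "ry": 0, "rz": 0, "tx": 0, "ty": 0, "tz": 0.04, "claw": -1},
  {"rx": 0, "ry": 0, "rz": 0, "tx": 0, "ty": -0.01, "tz": 0.04, "claw": -1},
  {"rx": 0, "ry": 0, "rz": 0, "tx": 0, "ty": -0.04, "tz": 0.02, "claw": -1},
  {"rx": 0, "ry": 0, "rz": 0, "tx": 0, "ty": -0.045, "tz": 0, "claw": -1},
  {"rx": 0, "ry": 0, "rz": 0, "tx": 0.002, "ty": -0.045, "tz": 0, "claw": -1},
  {"rx": 0, "ry": 0, "rz": 0, "tx": 0.002, "ty": -0.045, "tz": 0, "claw": -1},
  {"rx": 0, "ry": 0, "rz": 0, "tx": 0.002, "ty": -0.045, "tz": 0, "claw": -1},
  {"rx": 0, "ry": 0, "rz": 0, "tx": 0, "ty": -0.03, "tz": 0, "claw": -1},
  {"rx": 0, "ry": 0, "rz": 0, "tx": 0, "ty": 0, "tz": 0, "claw": -1},
])

```text
clock: 12.45
eef_pos: [0.4251, -0.1217, 0.1547]
orientation: [179.8, -0.0, 14.5]
ft_force: [0.6, 0.6, -1.0]
gripper_width: 0.02
grip_force: 39.5
```

```bash
python3 snap.py w7
python3 - <<'E'
from fit import *
from workcell import manip
fit("w7",.082,.092,dict(Jsr=(.415,-.354)),.04,.087)
fit("w7",.057,.066,dict(Jsr=(.415,-.354)),.04,.061)
fit("w7",.049,.062,dict(Jlr=(.430,-.179)),.05,.055)
# held lid plate vs TCP
t=manip.observe()["eef_pos"];z=t[2]-.0116
fit("w7",z-.006,z+.004,dict(held=(t[0],t[1])),.06,z)
E
```

```text
12.45 [ 0.4251 -0.1217  0.1547] [179.8477  -0.046   14.512 ] [-24.9295   7.8204 108.59    -0.0988  63.4573  50.6026] [ 0.6397  0.6334 -0.9841] 0.019985917044998462
Jsr 142 rect c 411.1 -342.4 size 19.2 5.8 ang 30.3 circ 412.5 -344.9 D 19.2 z 0.0849
Jsr 2577 rect c 410.6 -344.8 size 59.2 42.8 ang 22.8 circ 413.5 -352.1 D 61.0 z 0.0613
Jlr 1592 rect c 439.6 -186.5 size 76.7 50.9 ang 47.8 circ 431.5 -179.2 D 76.8 z 0.0551
held 14582 rect c 421.9 -123.3 size 77.8 77.5 ang 59.9 circ 420.1 -124.0 D 82.3 z 0.1436
```

View pics/w7.png

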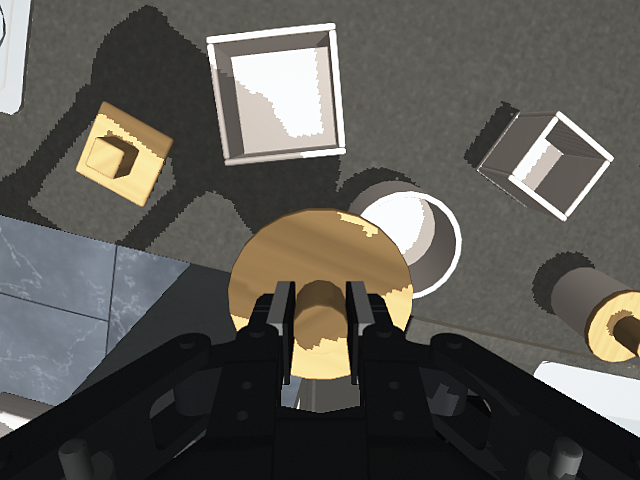

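The small round lid sits flat on its jar at (615,325), plate top at z .061. The large round lid is held level, and its jar at (410,240) is close by.

Request:
move_arm([
  {"rx": 0, "ry": 0, "rz": 0, "tx": 0.005, "ty": -0.025, "tz": 0, "claw": -1},
  {"rx": 0, "ry": 0, "rz": 0, "tx": 0.006, "ty": -0.025, "tz": 0, "claw": -1},
  {"rx": 0, "ry": 0, "rz": 0, "tx": 0, "ty": -0.005, "tz": -0.015, "claw": -1},
  {"rx": 0, "ry": 0, "rz": 0, "tx": 0, "ty": 0, "tz": -0.025, "claw": -1},
  {"rx": 0, "ry": 0, "rz": 0, "tx": 0, "ty": 0, "tz": -0.015, "claw": -1},
  {"rx": 0, "ry": 0, "rz": 0, "tx": 0, "ty": 0, "tz": -0.005, "claw": -1},
  {"rx": 0, "ry": 0, "rz": 0, "tx": 0, "ty": 0, "tz": 0, "claw": -1},
  {"rx": 0, "ry": 0, "rz": 0, "tx": 0, "ty": 0, "tz": 0, "claw": -1},
  {"rx": 0, "ry": 0, "rz": 0, "tx": 0, "ty": 0, "tz": 0, "claw": -1},
  {"rx": 0, "ry": 0, "rz": 0, "tx": 0, "ty": 0, "tz": 0, "claw": -1},
])

```text
clock: 13.5
eef_pos: [0.4361, -0.1731, 0.0951]
orientation: [179.9, -0.1, 14.8]
ft_force: [0.4, -0.1, -0.8]
gripper_width: 0.0203
grip_force: 39.6
```

Request:
move_arm([
  {"rx": 0, "ry": 0, "rz": 0, "tx": 0, "ty": -0.004, "tz": 0, "claw": -1},
  {"rx": 0, "ry": 0, "rz": 0, "tx": 0, "ty": 0, "tz": -0.008, "claw": -1},
  {"rx": 0, "ry": 0, "rz": 0, "tx": 0, "ty": 0, "tz": -0.008, "claw": -1},
  {"rx": 0, "ry": 0, "rz": 0, "tx": 0, "ty": 0, "tz": -0.006, "claw": -1},
  {"rx": 0, "ry": 0, "rz": 0, "tx": 0, "ty": 0, "tz": 0, "claw": -1},
  {"rx": 0, "ry": 0, "rz": 0, "tx": 0, "ty": 0, "tz": 0, "claw": -1},
  {"rx": 0, "ry": 0, "rz": 0, "tx": 0, "ty": 0, "tz": 0, "claw": 0},
  {"rx": 0, "ry": 0, "rz": 0, "tx": 0, "ty": 0, "tz": 0, "claw": 0},
  {"rx": 0, "ry": 0, "rz": 0, "tx": 0, "ty": 0, "tz": 0, "claw": 0},
  {"rx": 0, "ry": 0, "rz": 0, "tx": 0, "ty": 0, "tz": 0, "claw": 0},
])

```text
clock: 14.5
eef_pos: [0.4355, -0.177, 0.072]
orientation: [-180.0, 0.0, 14.8]
ft_force: [-0.2, -1.1, -0.6]
gripper_width: 0.0427
grip_force: 0.0
```

Request:
move_arm([
  {"rx": 0, "ry": 0, "rz": 0, "tx": 0, "ty": 0, "tz": 0.02, "claw": 0},
  {"rx": 0, "ry": 0, "rz": 0, "tx": 0, "ty": 0, "tz": 0.035, "claw": 0},
  {"rx": 0, "ry": 0, "rz": 0, "tx": 0, "ty": 0, "tz": 0.03, "claw": 0},
  {"rx": 0, "ry": 0, "rz": -0.1, "tx": 0, "ty": 0.04, "tz": 0, "claw": 0},
  {"rx": 0, "ry": 0, "rz": -0.1, "tx": 0, "ty": 0.045, "tz": 0, "claw": 0},
  {"rx": 0, "ry": 0, "rz": -0.1, "tx": 0, "ty": 0.045, "tz": 0, "claw": 0},
  {"rx": 0, "ry": 0, "rz": -0.1, "tx": 0, "ty": 0.045, "tz": 0, "claw": 0},
  {"rx": 0, "ry": 0, "rz": -0.1, "tx": 0, "ty": 0.034, "tz": -0.02, "claw": 0},
  {"rx": 0, "ry": 0, "rz": -0.027, "tx": 0, "ty": 0, "tz": -0.02, "claw": 0},
  {"rx": 0, "ry": 0, "rz": 0, "tx": 0, "ty": 0, "tz": 0, "claw": 0},
])

```text
clock: 15.5
eef_pos: [0.4333, 0.0332, 0.1153]
orientation: [179.9, 0.3, -15.3]
ft_force: [0.1, 0.2, -0.4]
gripper_width: 0.0426
grip_force: 0.0
```

```bash
python3 snap.py w8
python3 - <<'E'
from fit import *
fit("w8",.036,.044,dict(Lss=(.436,.032)),.025,.04)
fit("w8",.008,.019,dict(Lss=(.436,.032)),.05,.014)
E
```

```text
15.5 [0.4333 0.0332 0.1153] [179.9315   0.3039 -15.2688] [ -4.8003   9.9066 112.6058  -0.0144  57.799  100.476 ] [ 0.128   0.2422 -0.4487] 0.042555618194691454
Lss 1355 rect c 436.4 30.3 size 21.8 22.1 ang 74.8 circ 436.4 30.3 D 29.4 z 0.0405
Lss 5935 rect c 436.4 30.3 size 57.8 57.6 ang 74.6 circ 436.2 30.6 D 79.6 z 0.0146
```

Request:
move_arm([
  {"rx": 0, "ry": 0, "rz": 0, "tx": 0.003, "ty": -0.003, "tz": -0.023, "claw": 0},
  {"rx": 0, "ry": 0, "rz": 0, "tx": 0, "ty": 0, "tz": -0.035, "claw": 0},
  {"rx": 0, "ry": 0, "rz": 0, "tx": 0, "ty": 0, "tz": -0.025, "claw": 0},
  {"rx": 0, "ry": 0, "rz": 0, "tx": 0, "ty": 0, "tz": -0.01, "claw": 0},
  {"rx": 0, "ry": 0, "rz": 0, "tx": 0, "ty": 0, "tz": 0, "claw": 0},
  {"rx": 0, "ry": 0, "rz": 0, "tx": 0, "ty": 0, "tz": 0, "claw": -1},
  {"rx": 0, "ry": 0, "rz": 0, "tx": 0, "ty": 0, "tz": 0, "claw": -1},
  {"rx": 0, "ry": 0, "rz": 0, "tx": 0, "ty": 0, "tz": 0, "claw": -1},
  {"rx": 0, "ry": 0, "rz": 0, "tx": 0, "ty": 0, "tz": 0, "claw": -1},
  {"rx": 0, "ry": 0, "rz": 0, "tx": 0, "ty": 0, "tz": 0, "claw": -1},
])

```text
clock: 16.55
eef_pos: [0.4401, 0.0287, 0.0255]
orientation: [-180.0, -0.2, -15.4]
ft_force: [0.1, -0.8, 6.4]
gripper_width: 0.0208
grip_force: 41.4
```

Request:
move_arm([
  {"rx": 0, "ry": 0, "rz": 0, "tx": 0, "ty": 0, "tz": 0.03, "claw": -1},
  {"rx": 0, "ry": 0, "rz": 0, "tx": 0, "ty": 0, "tz": 0.04, "claw": -1},
  {"rx": 0, "ry": 0, "rz": 0, "tx": 0, "ty": 0, "tz": 0.04, "claw": -1},
  {"rx": 0, "ry": 0, "rz": -0.027, "tx": 0.01, "ty": -0.03, "tz": 0.02, "claw": -1},
  {"rx": 0, "ry": 0, "rz": -0.027, "tx": 0.01, "ty": -0.042, "tz": 0, "claw": -1},
  {"rx": 0, "ry": 0, "rz": 0, "tx": 0.01, "ty": -0.042, "tz": 0, "claw": -1},
  {"rx": 0, "ry": 0, "rz": 0, "tx": 0.01, "ty": -0.042, "tz": 0, "claw": -1},
  {"rx": 0, "ry": 0, "rz": 0, "tx": 0.01, "ty": -0.042, "tz": 0, "claw": -1},
  {"rx": 0, "ry": 0, "rz": 0, "tx": 0.005, "ty": -0.025, "tz": 0, "claw": -1},
  {"rx": 0, "ry": 0, "rz": 0, "tx": 0, "ty": 0, "tz": 0, "claw": -1},
])

```text
clock: 17.55
eef_pos: [0.4944, -0.1975, 0.1542]
orientation: [179.9, -0.1, -18.7]
ft_force: [-0.1, -0.5, -0.5]
gripper_width: 0.0212
grip_force: 40.9
```

```bash
python3 snap.py w9
python3 - <<'E'
from fit import *
from workcell import manip
fit("w9",.057,.066,dict(Jlr=(.430,-.179)),.055,.061)
fit("w9",.049,.062,dict(Jss=(.506,-.262)),.045,.055)
t=manip.observe()["eef_pos"];z=t[2]-.0116
fit("w9",z-.006,z+.004,dict(held=(t[0],t[1])),.06,z)
E
```

```text
17.55 [ 0.4944 -0.1975  0.1542] [179.9232  -0.0753 -18.7141] [-29.2183  15.3365  98.4945  -0.0676  66.081   79.5232] [-0.0612 -0.5128 -0.4507] 0.0211793533448837
Jlr 1095 rect c 401.9 -167.8 size 43.5 20.7 ang 72.7 circ 402.5 -168.4 D 44.6 z 0.0617
Jss 2224 rect c 507.5 -261.8 size 53.1 52.0 ang 71.4 circ 507.2 -262.1 D 72.6 z 0.0551
held 7092 rect c 490.6 -196.3 size 57.5 58.4 ang 71.3 circ 495.2 -198.2 D 72.6 z 0.1434
```

View pics/w9.png

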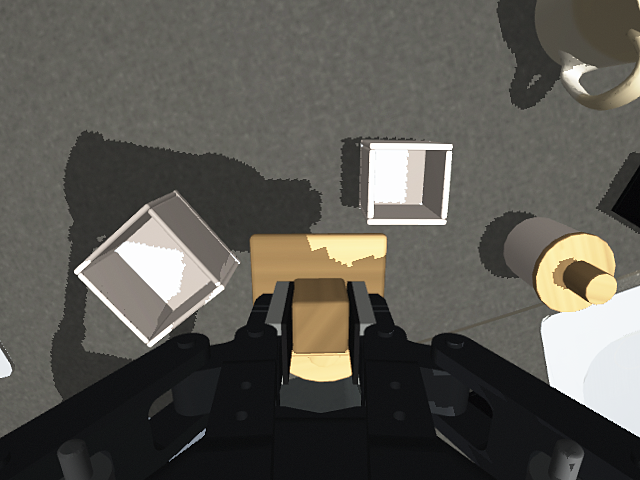

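The held lid is parallel to its jar at (407,183). Angles are 71.3° and 71.4°. I'm moving over it.

Request:
move_arm([
  {"rx": 0, "ry": 0, "rz": 0, "tx": 0.006, "ty": -0.025, "tz": 0, "claw": -1},
  {"rx": 0, "ry": 0, "rz": 0, "tx": 0.006, "ty": -0.03, "tz": 0, "claw": -1},
  {"rx": 0, "ry": 0, "rz": 0, "tx": 0.0045, "ty": -0.0105, "tz": -0.015, "claw": -1},
  {"rx": 0, "ry": 0, "rz": 0, "tx": 0, "ty": 0, "tz": -0.025, "claw": -1},
  {"rx": 0, "ry": 0, "rz": 0, "tx": 0, "ty": 0, "tz": -0.015, "claw": -1},
  {"rx": 0, "ry": 0, "rz": 0, "tx": 0, "ty": 0, "tz": -0.005, "claw": -1},
  {"rx": 0, "ry": 0, "rz": 0, "tx": 0, "ty": 0, "tz": 0, "claw": -1},
  {"rx": 0, "ry": 0, "rz": 0, "tx": 0, "ty": 0, "tz": 0, "claw": -1},
  {"rx": 0, "ry": 0, "rz": 0, "tx": 0, "ty": 0, "tz": 0, "claw": -1},
  {"rx": 0, "ry": 0, "rz": 0, "tx": 0, "ty": 0, "tz": 0, "claw": -1},
])

```text
clock: 18.6
eef_pos: [0.5106, -0.2596, 0.0952]
orientation: [180.0, -0.1, -18.5]
ft_force: [-0.2, -0.1, -1.2]
gripper_width: 0.021
grip_force: 40.8
```

Request:
move_arm([
  {"rx": 0, "ry": 0, "rz": 0, "tx": 0, "ty": -0.0035, "tz": 0, "claw": -1},
  {"rx": 0, "ry": 0, "rz": 0, "tx": 0, "ty": 0, "tz": -0.008, "claw": -1},
  {"rx": 0, "ry": 0, "rz": 0, "tx": 0, "ty": 0, "tz": -0.008, "claw": -1},
  {"rx": 0, "ry": 0, "rz": 0, "tx": 0, "ty": 0, "tz": -0.006, "claw": -1},
  {"rx": 0, "ry": 0, "rz": 0, "tx": 0, "ty": 0, "tz": 0, "claw": -1},
  {"rx": 0, "ry": 0, "rz": 0, "tx": 0, "ty": 0, "tz": 0, "claw": -1},
  {"rx": 0, "ry": 0, "rz": 0, "tx": 0, "ty": 0, "tz": 0, "claw": 0},
  {"rx": 0, "ry": 0, "rz": 0, "tx": 0, "ty": 0, "tz": 0, "claw": 0},
  {"rx": 0, "ry": 0, "rz": 0, "tx": 0, "ty": 0, "tz": 0, "claw": 0},
  {"rx": 0, "ry": 0, "rz": 0, "tx": 0, "ty": 0, "tz": 0, "claw": 0},
])

```text
clock: 19.6
eef_pos: [0.5101, -0.2631, 0.0722]
orientation: [180.0, 0.0, -18.5]
ft_force: [-1.6, 0.3, -0.3]
gripper_width: 0.0424
grip_force: 0.0
```

Request:
move_arm([
  {"rx": 0, "ry": 0, "rz": 0, "tx": 0, "ty": 0, "tz": 0.02, "claw": 0},
  {"rx": 0, "ry": 0, "rz": 0, "tx": 0, "ty": 0, "tz": 0.035, "claw": 0},
  {"rx": 0, "ry": 0, "rz": 0, "tx": 0, "ty": 0, "tz": 0.035, "claw": 0},
  {"rx": 0, "ry": 0, "rz": 0.048, "tx": -0.007, "ty": 0.043, "tz": 0, "claw": 0},
  {"rx": 0, "ry": 0, "rz": 0.048, "tx": -0.007, "ty": 0.043, "tz": 0, "claw": 0},
  {"rx": 0, "ry": 0, "rz": 0.048, "tx": -0.007, "ty": 0.043, "tz": 0, "claw": 0},
  {"rx": 0, "ry": 0, "rz": 0.048, "tx": -0.007, "ty": 0.043, "tz": 0, "claw": 0},
  {"rx": 0, "ry": 0, "rz": 0.048, "tx": -0.007, "ty": 0.043, "tz": 0, "claw": 0},
  {"rx": 0, "ry": 0, "rz": 0.048, "tx": -0.007, "ty": 0.043, "tz": 0, "claw": 0},
  {"rx": 0, "ry": 0, "rz": 0.048, "tx": -0.007, "ty": 0.043, "tz": 0, "claw": 0},
])

```text
clock: 20.6
eef_pos: [0.4606, 0.0395, 0.1625]
orientation: [180.0, -0.0, 0.8]
ft_force: [1.2, -0.9, 0.4]
gripper_width: 0.0423
grip_force: 0.0
```

Request:
move_arm([
  {"rx": 0, "ry": 0, "rz": 0.048, "tx": -0.007, "ty": 0.043, "tz": 0, "claw": 0},
  {"rx": 0, "ry": 0, "rz": 0.048, "tx": -0.007, "ty": 0.043, "tz": 0, "claw": 0},
  {"rx": 0, "ry": 0, "rz": 0.048, "tx": -0.007, "ty": 0.043, "tz": 0, "claw": 0},
  {"rx": 0, "ry": 0, "rz": 0.048, "tx": -0.007, "ty": 0.043, "tz": 0, "claw": 0},
  {"rx": 0, "ry": 0, "rz": 0.048, "tx": -0.007, "ty": 0.043, "tz": 0, "claw": 0},
  {"rx": 0, "ry": 0, "rz": 0.048, "tx": -0.007, "ty": 0.043, "tz": 0, "claw": 0},
  {"rx": 0, "ry": 0, "rz": 0.048, "tx": -0.005, "ty": 0.035, "tz": -0.02, "claw": 0},
  {"rx": 0, "ry": 0, "rz": 0, "tx": 0, "ty": 0.01, "tz": -0.02, "claw": 0},
  {"rx": 0, "ry": 0, "rz": 0, "tx": 0, "ty": 0, "tz": 0, "claw": 0},
  {"rx": 0, "ry": 0, "rz": 0, "tx": 0, "ty": 0, "tz": 0, "claw": 0},
])

```text
clock: 21.6
eef_pos: [0.4138, 0.3405, 0.1222]
orientation: [179.9, 0.1, 20.0]
ft_force: [0.2, 0.1, 0.0]
gripper_width: 0.043
grip_force: 0.0
```

```bash
python3 snap.py w10
python3 - <<'E'
from fit import *
fit("w10",.036,.044,dict(Lls=(.414,.341)),.03,.04)
E
```

```text
21.6 [0.4138 0.3405 0.1222] [179.9468   0.0747  20.0174] [ 32.0348  17.4139 100.5772  -0.0412  62.093  102.0367] [0.2345 0.0981 0.0457] 0.042967104165172534
Lls 1273 rect c 415.3 342.0 size 22.2 21.5 ang 20.1 circ 415.2 342.0 D 29.0 z 0.0405
```

Request:
move_arm([
  {"rx": 0, "ry": 0, "rz": 0, "tx": 0.001, "ty": 0.0015, "tz": -0.03, "claw": 0},
  {"rx": 0, "ry": 0, "rz": 0, "tx": 0, "ty": 0, "tz": -0.035, "claw": 0},
  {"rx": 0, "ry": 0, "rz": 0, "tx": 0, "ty": 0, "tz": -0.025, "claw": 0},
  {"rx": 0, "ry": 0, "rz": 0, "tx": 0, "ty": 0, "tz": -0.01, "claw": 0},
  {"rx": 0, "ry": 0, "rz": 0, "tx": 0, "ty": 0, "tz": 0, "claw": 0},
  {"rx": 0, "ry": 0, "rz": 0, "tx": 0, "ty": 0, "tz": 0, "claw": -1},
  {"rx": 0, "ry": 0, "rz": 0, "tx": 0, "ty": 0, "tz": 0, "claw": -1},
  {"rx": 0, "ry": 0, "rz": 0, "tx": 0, "ty": 0, "tz": 0, "claw": -1},
  {"rx": 0, "ry": 0, "rz": 0, "tx": 0, "ty": 0, "tz": 0, "claw": -1},
  {"rx": 0, "ry": 0, "rz": 0, "tx": 0, "ty": 0, "tz": 0, "claw": -1},
])

```text
clock: 22.65
eef_pos: [0.4166, 0.3432, 0.0241]
orientation: [-180.0, -0.2, 20.0]
ft_force: [0.5, -0.7, 6.5]
gripper_width: 0.0212
grip_force: 40.3
```

Request:
move_arm([
  {"rx": 0, "ry": 0, "rz": 0, "tx": 0, "ty": 0, "tz": 0.03, "claw": -1},
  {"rx": 0, "ry": 0, "rz": 0, "tx": 0, "ty": 0, "tz": 0.04, "claw": -1},
  {"rx": 0, "ry": 0, "rz": 0, "tx": 0, "ty": 0, "tz": 0.04, "claw": -1},
  {"rx": 0, "ry": 0, "rz": 0, "tx": 0, "ty": -0.02, "tz": 0.025, "claw": -1},
  {"rx": 0, "ry": 0, "rz": 0, "tx": 0.008, "ty": -0.04, "tz": 0, "claw": -1},
  {"rx": 0, "ry": 0, "rz": 0, "tx": 0.008, "ty": -0.043, "tz": 0, "claw": -1},
  {"rx": 0, "ry": 0, "rz": 0, "tx": 0.008, "ty": -0.043, "tz": 0, "claw": -1},
  {"rx": 0, "ry": 0, "rz": 0, "tx": 0.008, "ty": -0.043, "tz": 0, "claw": -1},
  {"rx": 0, "ry": 0, "rz": 0, "tx": 0.008, "ty": -0.043, "tz": 0, "claw": -1},
  {"rx": 0, "ry": 0, "rz": 0, "tx": 0.008, "ty": -0.043, "tz": 0, "claw": -1},
])

```text
clock: 23.65
eef_pos: [0.463, 0.0659, 0.1578]
orientation: [180.0, -0.1, 20.0]
ft_force: [0.9, -0.6, -0.7]
gripper_width: 0.0206
grip_force: 39.4
```

Request:
move_arm([
  {"rx": 0, "ry": 0, "rz": 0, "tx": 0.008, "ty": -0.04, "tz": 0, "claw": -1},
  {"rx": 0, "ry": 0, "rz": 0, "tx": 0.008, "ty": -0.03, "tz": 0, "claw": -1},
  {"rx": 0, "ry": 0, "rz": 0, "tx": 0.006, "ty": -0.02, "tz": 0, "claw": -1},
  {"rx": 0, "ry": 0, "rz": 0, "tx": 0, "ty": 0, "tz": 0, "claw": -1},
  {"rx": 0, "ry": 0, "rz": 0, "tx": 0, "ty": 0, "tz": 0, "claw": -1},
  {"rx": 0, "ry": 0, "rz": 0, "tx": 0, "ty": 0, "tz": 0, "claw": -1},
  {"rx": 0, "ry": 0, "rz": 0, "tx": 0, "ty": 0, "tz": 0, "claw": -1},
  {"rx": 0, "ry": 0, "rz": 0, "tx": 0, "ty": 0, "tz": 0, "claw": -1},
  {"rx": 0, "ry": 0, "rz": 0, "tx": 0, "ty": 0, "tz": 0, "claw": -1},
  {"rx": 0, "ry": 0, "rz": 0, "tx": 0, "ty": 0, "tz": 0, "claw": -1},
])

```text
clock: 24.65
eef_pos: [0.4851, -0.0222, 0.1573]
orientation: [180.0, -0.0, 20.0]
ft_force: [0.1, -0.2, -0.2]
gripper_width: 0.0209
grip_force: 39.5
```

```bash
python3 snap.py w11
python3 - <<'E'
from fit import *
from workcell import manip
fit("w11",.057,.066,dict(Jlr=(.430,-.179),Jss=(.507,-.262)),.055,.061)
fit("w11",.049,.062,dict(Jls=(.501,-.0767)),.06,.055)
t=manip.observe()["eef_pos"];z=t[2]-.0101
fit("w11",z-.006,z+.004,dict(held=(t[0],t[1])),.065,z)
E
```

```text
24.65 [ 0.4851 -0.0222  0.1573] [179.9969  -0.0012  20.0214] [-10.8309  11.3725 103.5606  -0.0022  65.0643  59.1486] [ 0.1053 -0.2045 -0.1656] 0.02087057068885824
Jlr 2887 rect c 435.9 -186.5 size 83.9 60.9 ang 32.1 circ 430.3 -177.1 D 84.5 z 0.0614
Jss 2754 rect c 504.7 -259.1 size 61.7 55.6 ang 70.6 circ 505.8 -259.5 D 80.8 z 0.0613
Jls 2097 rect c 502.0 -76.0 size 76.8 75.8 ang 20.3 circ 502.2 -75.8 D 105.5 z 0.0549
held 20103 rect c 483.8 -23.3 size 81.7 81.6 ang 20.1 circ 491.2 -20.5 D 102.8 z 0.1478
```

View pics/w11.png

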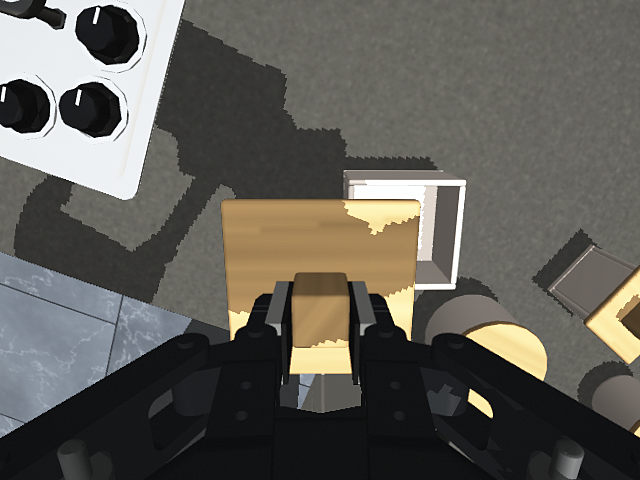

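The large round (500,365) and small square (620,300) lids lie flat on their jars, plate tops at z .061. The large square lid is held parallel to its jar at (405,230), 20.1° against 20.2°.

Request:
move_arm([
  {"rx": 0, "ry": 0, "rz": 0, "tx": 0.008, "ty": -0.023, "tz": 0, "claw": -1},
  {"rx": 0, "ry": 0, "rz": 0, "tx": 0.008, "ty": -0.023, "tz": 0, "claw": -1},
  {"rx": 0, "ry": 0, "rz": 0, "tx": 0.002, "ty": -0.007, "tz": -0.015, "claw": -1},
  {"rx": 0, "ry": 0, "rz": 0, "tx": 0, "ty": 0, "tz": -0.025, "claw": -1},
  {"rx": 0, "ry": 0, "rz": 0, "tx": 0, "ty": 0, "tz": -0.015, "claw": -1},
  {"rx": 0, "ry": 0, "rz": 0, "tx": 0, "ty": 0, "tz": -0.01, "claw": -1},
  {"rx": 0, "ry": 0, "rz": 0, "tx": 0, "ty": 0, "tz": 0, "claw": -1},
  {"rx": 0, "ry": 0, "rz": 0, "tx": 0, "ty": 0, "tz": 0, "claw": -1},
  {"rx": 0, "ry": 0, "rz": 0, "tx": 0, "ty": 0, "tz": 0, "claw": -1},
  {"rx": 0, "ry": 0, "rz": 0, "tx": 0, "ty": 0, "tz": 0, "claw": -1},
])

```text
clock: 25.7
eef_pos: [0.5038, -0.0756, 0.0932]
orientation: [179.9, -0.1, 20.0]
ft_force: [-1.0, -0.3, -0.5]
gripper_width: 0.0213
grip_force: 39.5
```

Request:
move_arm([
  {"rx": 0, "ry": 0, "rz": 0, "tx": -0.001, "ty": 0, "tz": 0, "claw": -1},
  {"rx": 0, "ry": 0, "rz": 0, "tx": 0, "ty": 0, "tz": -0.008, "claw": -1},
  {"rx": 0, "ry": 0, "rz": 0, "tx": 0, "ty": 0, "tz": -0.008, "claw": -1},
  {"rx": 0, "ry": 0, "rz": 0, "tx": 0, "ty": 0, "tz": -0.006, "claw": -1},
  {"rx": 0, "ry": 0, "rz": 0, "tx": 0, "ty": 0, "tz": 0, "claw": -1},
  {"rx": 0, "ry": 0, "rz": 0, "tx": 0, "ty": 0, "tz": 0, "claw": -1},
  {"rx": 0, "ry": 0, "rz": 0, "tx": 0, "ty": 0, "tz": 0, "claw": 0},
  {"rx": 0, "ry": 0, "rz": 0, "tx": 0, "ty": 0, "tz": 0, "claw": 0},
  {"rx": 0, "ry": 0, "rz": 0, "tx": 0, "ty": 0, "tz": 0, "claw": 0},
  {"rx": 0, "ry": 0, "rz": 0, "tx": 0, "ty": 0, "tz": 0, "claw": 0},
])

```text
clock: 26.7
eef_pos: [0.502, -0.0755, 0.07]
orientation: [-180.0, 0.0, 20.0]
ft_force: [-0.4, 0.2, -0.0]
gripper_width: 0.0429
grip_force: 0.0
```

Request:
move_arm([
  {"rx": 0, "ry": 0, "rz": 0, "tx": 0, "ty": 0, "tz": 0.02, "claw": 0},
  {"rx": 0, "ry": 0, "rz": 0, "tx": 0, "ty": 0, "tz": 0.035, "claw": 0},
  {"rx": 0, "ry": 0, "rz": 0, "tx": 0, "ty": 0, "tz": 0.035, "claw": 0},
  {"rx": 0, "ry": 0, "rz": 0, "tx": -0.02, "ty": 0, "tz": 0.035, "claw": 0},
  {"rx": 0, "ry": 0, "rz": 0, "tx": -0.025, "ty": -0.02, "tz": 0.035, "claw": 0},
  {"rx": 0, "ry": 0, "rz": 0, "tx": -0.025, "ty": -0.02, "tz": 0.03, "claw": 0},
  {"rx": 0, "ry": 0, "rz": 0, "tx": -0.025, "ty": -0.02, "tz": 0.03, "claw": 0},
  {"rx": 0, "ry": 0, "rz": 0, "tx": -0.025, "ty": -0.02, "tz": 0.03, "claw": 0},
  {"rx": 0, "ry": 0, "rz": 0, "tx": -0.025, "ty": -0.02, "tz": 0.01, "claw": 0},
  {"rx": 0, "ry": 0, "rz": 0, "tx": 0, "ty": 0, "tz": 0, "claw": 0},
])

```text
clock: 27.7
eef_pos: [0.3555, -0.1777, 0.3323]
orientation: [179.7, -0.0, 19.7]
ft_force: [-0.2, 0.3, -0.3]
gripper_width: 0.0431
grip_force: 0.0
```

```bash
python3 snap.py w12
python3 - <<'E'
from fit import *
S=dict(Jls=(.501,-.077),Jlr=(.430,-.179),Jss=(.507,-.262),Jsr=(.415,-.354))
fit("w12",.0565,.066,S,.06,.061)
fit("w12",.082,.092,S,.04,.087)
E
```

```text
27.7 [ 0.3555 -0.1777  0.3323] [179.7356  -0.0393  19.7416] [-36.5087  -2.7163  93.8825  -0.1142  88.5922  33.7524] [-0.2013  0.2892 -0.2573] 0.043094042627862574
Jls 4566 rect c 489.5 -80.3 size 60.2 82.2 ang 19.3 circ 490.1 -80.4 D 100.7 z 0.0616
Jlr 4488 rect c 429.4 -179.0 size 80.5 80.3 ang 0.4 circ 429.5 -178.7 D 81.5 z 0.0615
Jss 2596 rect c 504.8 -261.4 size 58.8 58.5 ang 71.2 circ 504.9 -261.2 D 80.2 z 0.0614
Jsr 1616 rect c 413.6 -353.7 size 57.4 57.0 ang 72.0 circ 413.7 -353.8 D 59.1 z 0.0614
Jls 631 rect c 499.1 -77.2 size 22.6 23.1 ang 19.1 circ 499.5 -77.5 D 29.6 z 0.0875
Jlr 375 rect c 429.3 -178.1 size 20.0 20.4 ang 21.0 circ 429.1 -178.5 D 21.5 z 0.0875
Jss 568 rect c 504.2 -260.9 size 23.3 22.9 ang 69.4 circ 504.5 -261.3 D 29.4 z 0.0872
Jsr 335 rect c 413.4 -353.2 size 21.5 20.6 ang 68.2 circ 414.4 -352.7 D 23.4 z 0.0872
```

View pics/w12.png

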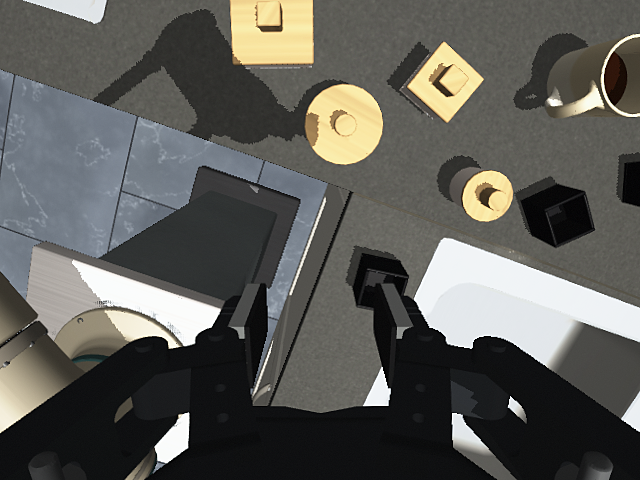

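All four lids lie flat, with plate tops at about z .0615, and are centred on their jars at (272,30), (344,124), (444,82) and (487,195). The arm is clear of everything, so I'm handing in.

```bash
python3 -c "
from workcell import manip
print(manip.job_done())"
```

```text
the job is handed in; nothing more can be done
None
```

All four lids are seated flat and centred on their matching jars, with the square ones squared up; I handed the job in at about 28 s, and the timer and mug were not touched.

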